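# Hold the dish box open with its lifting lever

## Robot

A 6-joint arm with a two-finger parallel gripper is mounted at the origin on a cart in front of the work surface, level with it; the furniture and walls round the work are solid. World frame = base frame: x ahead of the robot, y to its left, z up, the work surface at z = 0. Lengths are in m, angles in rad, forces in N, time in s.
With the tool pointing down it reaches from about 0.35 to 0.975 m from the base axis. Payload 4.9 kg.
Tool frame: the origin (TCP) lies at the very end of the fingers, on their centre line; the grasp point (between the pads) lies manip.grip_point_offset behind it (manip.grip_point_offset is the distance from the TCP to the grasp point, in m); z points along the fingers, y is the line along which they close (so a half turn about z gives the same grasp; the last joint's range is limited). The gripper opens to 85 mm and grips with 20 to 120 N. Pads are 22 mm wide; open, the fingers measure 114 mm over their backs; the gripper's body (76 mm by 85 mm) begins 54 mm behind the grasp point. The pads swing forward as they close: fully open they stand 13 mm farther back than shut.
Start: joints at [-1.348, 0.053, 1.613, -0, 1.476, -0.119], TCP at [0.209, -0.589, 0.231] pointing down, gripper open.
Joint ranges: [-3.01, 3.01], [-1.01, 2.22], [0.06, 2.58], [-1.02, 4.17], [0.09, 2.62], [-3.14, 3.14]. Speed limits (rad/s): [2.57, 2.57, 3.14, 3.14, 3.14, 3.14].

## Interface

Orientations are given as a unit quaternion [w, x, y, z].
In Python, from plant import manip gives the robot as it stands.
- The arm moves only by the shell command python3 -m crank 'ROWS' [OPENING]. ROWS is JSON, a list of rows, each an object of numbers: "x", "y", "z": the shift along the tool's x, y, z in cm; "turn": the turn about the tool's z in rad. In form: [{"x": .., "y": .., "z": .., "turn": ..}, ...]. A call has 1 to 5 rows; each row shifts and turns the commanded pose from where the row before left it, along the tool's axes as they then stand; what a row does not reach is not made up. A row lasts 1/10 s, in which the tool goes at most 50 mm and 8.59 degrees, less where a joint would pass 70% of its speed; a pose out of reach is approached as far as the arm can. A call with a gripper value outside its range is refused whole. OPENING is the opening in per cent of the stroke, from 0 (shut) to 100 (fully open), set as the call begins (- or left out, the last holds). The fingers move at their own pace and stop on an object; the grip force is fixed at half the most. Time passes only in rows, so rows that do not move let the fingers close. It gives the time, the measured TCP pose, the force, the opening and the grip force at its end, in the units of the state.
- manip.state(): the state, without advancing time (a new reading comes with each control period).
- manip.grab_frame(name): name is "scene" or "top"; returns (picture, depth): 480x640x3 uint8, red, green, blue; 480x640 float32, m along the optical axis (not along the pixel's ray), 0 where there is no reading.
- manip.camera_model(name): a dict with "mtx" (3x3 intrinsics, pixels), "world_to_cam" (4x4, takes a point from world to camera coordinates). Camera axes: x right, y down, z forward; pixel columns grow to the right and rows downward; lengths in m; the calibration is good to about 2 mm. A picture is of the moment at which its call begins. camera_model takes no time and is no camera call.
- manip.job_done(): hands the job in; it is judged then, once.
The state is a dict: "time": time; "joint_pos": joint angles; "joint_vel": joint speeds; "joint_efforts": joint torques, N m; "tool_pos": TCP position; "tool_rot": TCP orientation; "contact_force": force on the tool from outside, world axes, zero at the start; "ft_torque": the same for the moment, N m; "gripper_width": opening from 0.0 (shut) to 1.0 (fully open); "grasp_force": force on a finger pad.
Only numpy, scipy, OpenCV 4.12 (cv2) and the standard library are available. Lean on these libraries where they do the work, as an engineer would, in place of code of your own. Each camera call takes 0.05 s, during which the arm holds its last target. There are 200 camera calls.

## Task

Open the dish box for me with its lifting lever: first push the stop's upright plate toward the lever until its post has slid fully out from under the lever, then press the long end of the lever all the way down with the fingertips so that its short end raises the heavy flap, and finish while still holding it down there so that I can look in. Only push and press: lift nothing, do not touch the flap itself, keep the lever seated on its fulcrum, and leave the bottle, eraser and loupe alone.

Things in the scene. Friction and masses are not known exactly. Their poses are not given: they have to be found in the camera images.
- station: Fixed station on a 12 mm grey board. Origin on the desk under the fulcrum, z up, +x toward the box, y to the left of +x. Plywood box with two dishes at x 80 to 166, y -72 to 72 mm, 57 mm high, covered by the flap. The lever lies along x, long end at -x; a rubber rest (20 mm wide, top 23.5 mm high) stands under it at x = -98 mm. The sliding stop crosses under it at x = -55 mm.
- fulcrum (a point): Axis of the fulcrum, 60 mm above the desk at station x = y = 0: two aluminium cheeks (tops 71 mm high, 50 mm over the outsides) whose open slots carry the lever's pins.
- lever: Loose dark steel lever, bar 24 x 12 mm with a paddle 36 mm wide, 46 long at its long end; side pins rest in the fulcrum. Origin on the pin axis, mid thickness; x along the bar toward the box. Long arm 152 mm; short arm with a roller (x = 65 mm) under the flap's front. At rest its long end is tilted up 0.30 rad, fully down (on the rubber rest) down 0.28 rad. Needs 3 to 6 N; rises again if released.
- lever_end (a point): Middle of the upper face of the lever's paddle, 130 mm from the pin axis: the place to press. About 104 mm high at rest and 29 mm high when fully down.
- flap: Heavy dark steel flap (123 x 150 x 14 mm, about 1.5 kg, with a weight plate on top) hinged along the back of the box; lies level, top 71 mm high, when shut. Frame: origin on the hinge axis, x pointing away from the lever, z up when shut. It tilts up at the front by 0.32 rad when the lever is fully down.
- flap_front (a point): Middle of the front edge of the flap, which overhangs the box toward the fulcrum; 64 mm high when shut, about 102 mm when raised.
- stop (a joint): Travel of the sliding stop in m: at 0 its post (16 x 18 mm, top 67 mm high) stands right under the lever and blocks it; it slides in station -y up to 0.040, where it is fully clear. Friction about 2 N, no spring: it stays where it is left.
- stop_plate (a point): Point on the outer face (looking to station +y) of the stop's upright push plate: plate 34 mm wide along station x, 10 mm thick, top 69 mm above the desk; this point 52 mm above the desk. It lies at station x = -55 mm and, at travel 0, y = +100 mm. Push it in station -y.
- brown_bottle: Bystander: brown glass dropper bottle, 33 mm across, 88 mm tall, standing; origin at the centre of its underside.
- eraser: Bystander: small sleeved eraser, 21 x 46 x 12 mm, lying; origin at the centre of its underside.
- loupe: Bystander: small folding magnifier, 26 x 34 x 16 mm, lying; origin at the centre of its underside.

How it is judged:
By the outcome, as a careful person would: the job done as asked, in the order asked, and still so for the second after the job is handed in, while the arm keeps its last pose, push and grip.
It also fails if it takes over 38 s, if anything falls off the work surface, if the arm or the gripper's body presses on something with over 40 N, if the wrist force passes 120 N, or if a joint passes its speed limit or range.

## Working session

There is one attempt and no reset: what is moved stays moved. The work goes in short steps, Python scripts to look and compute and a shell command to move; the robot and the scene stay as the last step left them, time stands still between calls to the robot, and variables do not carry over. Pictures are saved under pics/ and viewed, at most 10 in all, crops included, and the job is handed in when it is done.

```bash
mkdir -p pics
python3 - <<'E'
from plant import manip
import cv2,numpy as np
for n in("scene","top"):
    p,d=manip.grab_frame(n); cv2.imwrite(f"pics/{n}0.png",p[:,:,::-1]); np.savez(f"/tmp/{n}0.npz",p=p,d=d)
    print(n,manip.camera_model(n))
print(manip.state(),manip.grip_point_offset)
E
```

```text
scene {'mtx': array([[469.19984699,   0.        , 320.73703577],
       [  0.        , 469.19984699, 242.1486896 ],
       [  0.        ,   0.        ,   1.        ]]), 'world_to_cam': array([[-0.84467593, -0.53515104, -0.01165944,  0.56995652],
       [-0.26846884,  0.44239118, -0.85569535,  0.07202987],
       [ 0.46308429, -0.71965507, -0.51734855,  1.18388912],
       [ 0.        ,  0.        ,  0.        ,  1.        ]])}
top {'mtx': array([[435.8226927 ,   0.        , 322.19178707],
       [  0.        , 435.8226927 , 240.53682437],
       [  0.        ,   0.        ,   1.        ]]), 'world_to_cam': array([[-0.01483589, -0.99969278,  0.0198557 ,  0.28581187],
       [-0.98283851,  0.01092834, -0.18414407,  0.49587998],
       [ 0.18387051, -0.02224689, -0.98269869,  0.90774443],
       [ 0.        ,  0.        ,  0.        ,  1.        ]])}
{'time': 0.1, 'joint_pos': array([-1.34799291e+00,  5.33145757e-02,  1.61414404e+00,  1.09355007e-05,
        1.47600459e+00, -1.18994570e-01]), 'joint_vel': array([ 0.00125082, -0.00190942, -0.00243997, -0.00188952, -0.00064705,
        0.00090072]), 'joint_efforts': array([ 7.79358579e-04, -3.94903886e+01, -3.71362281e+01, -4.08842948e-05,
        3.93731039e-03,  2.49315440e-05]), 'tool_pos': array([ 0.20937057, -0.58829453,  0.2301788 ]), 'tool_rot': array([-9.34300710e-04,  9.85431932e-01,  1.70067727e-01, -4.30878804e-05]), 'contact_force': array([-0.6810404 , -0.19679267,  0.46259782]), 'ft_torque': array([-0.02442839, -0.00360086,  0.01624307]), 'grasp_force': 0.0, 'gripper_width': 0.9989638862123077} 0.0187
```

View pics/scene0.png

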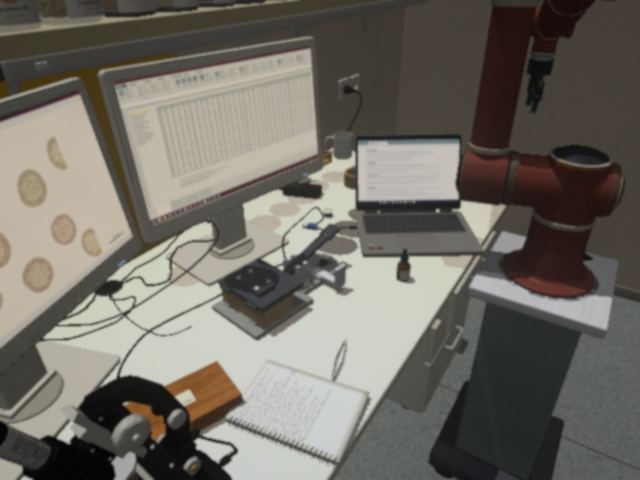

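View pics/top0.png

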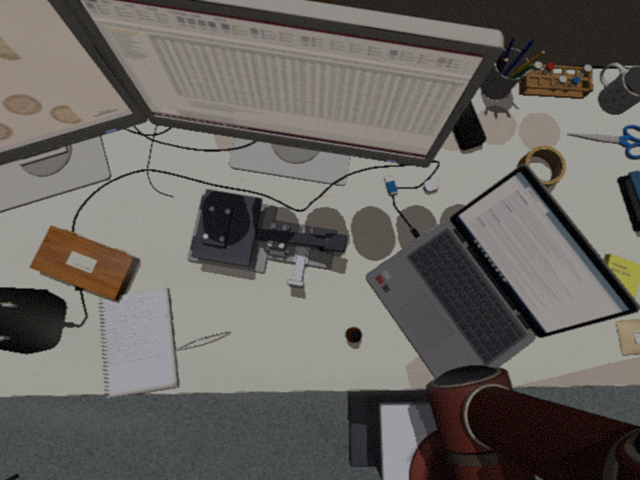

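```bash
cat > h.py <<'E'
import numpy as np
from plant import manip
def world(n,d):
    c=manip.camera_model(n);K=c["mtx"];T=np.linalg.inv(c["world_to_cam"])
    v,u=np.indices(d.shape); P=np.stack([(u-K[0,2])/K[0,0]*d,(v-K[1,2])/K[1,1]*d,d],-1)
    W=P@T[:3,:3].T+T[:3,3]; W[d<=0]=np.nan; return W
E
python3 - <<'E'
from h import *
import cv2
z=np.load("/tmp/top0.npz");p,d=z["p"],z["d"];W=world("top",d)
c=p[170:350,170:400]; cv2.imwrite("pics/c.png",cv2.resize(c,None,fx=3.4,fy=3.3,interpolation=2)[:,:,::-1])
for (u,v) in [(340,243),(325,243),(335,236),(335,250),(300,240),(272,237),(297,282),(297,262),(296,278),(230,225),(200,195),(254,268),(199,262),(262,195),(354,335),(520,172),(630,310),(560,240),(458,225),(430,160),(495,45)]:
    print(u,v,np.round(W[v,u],3))
# heights map rough
s=W[180:345:6,185:400:8,2]*1000
print("cols",list(range(185,400,8)))
for i,r in enumerate(s): print(180+6*i,*["%4.0f"%q if q==q else " nan" for q in r])
E
```

```text
340 243 [0.482 0.245 0.107]
325 243 [0.484 0.275 0.1  ]
335 236 [0.497 0.254 0.106]
335 250 [0.468 0.255 0.105]
300 240 [0.495 0.327 0.078]
272 237 [0.505 0.387 0.062]
297 282 [0.407 0.334 0.069]
297 262 [0.455 0.335 0.026]
296 278 [0.42  0.337 0.027]
230 225 [0.53  0.475 0.072]
200 195 [0.618 0.559 0.001]
254 268 [0.445 0.431 0.011]
199 262 [0.461 0.556 0.001]
262 195 [0.615 0.416 0.007]
354 335 [0.298 0.219 0.084]
520 172 [ 0.593 -0.085  0.215]
630 310 [ 0.337 -0.254  0.216]
560 240 [ 0.467 -0.156  0.196]
458 225 [ 0.533 -0.024  0.037]
430 160 [0.619 0.08  0.21 ]
495 45 [0.643 0.083 0.519]
cols [185, 193, 201, 209, 217, 225, 233, 241, 249, 257, 265, 273, 281, 289, 297, 305, 313, 321, 329, 337, 345, 353, 361, 369, 377, 385, 393]
180    1    3    5    0   -0    1   -1   -0    0    3    2   -2    0    1   -5    5   13   13   14   19   13    0    3    5   -1    9   11
186    3   -0    3    0    6    7   -1   -1   -1    2   -2   -2    0    1    1   -2    1    1   13    1   -2    0    1    0    2   -0   15
192    1   -2   -2   73   75   70    1    2    6    4    2   -0    3    2    0   -
[... 2831 characters left out ...]
   16
318   -3   -4   -1    2    2    3   -1    1   -0   -1    1   -0    1    0    0   -4    0   -4   -1    4   -3   -1   -1    1    1   -1   10
324    2    2    3    1    2   -1    2    1   -1    1   -0    0   -2    1   -1    1    0   -3    0   -1   -3    2   -2    1    2  nan   -1
330    1    1    0    1    2   -1    1   -0    0   -1    0   -0   -1   -0   -0   -1    0    1   -2   -2   -1   55    4   -0   -2    0    1
336    2   -3    1    6    3   -2    1   -0    2    3    1    0   -2   -0   -0    1    3    3    1    2   -1   71   47   -2    3   -3    2
342   -3    1    0    0    2   -1    3    0    0    0   -3   -4    0    0   -2   -1    2    1   -1   -0    1   44    0    1   -1    0    0
```

View pics/c.png

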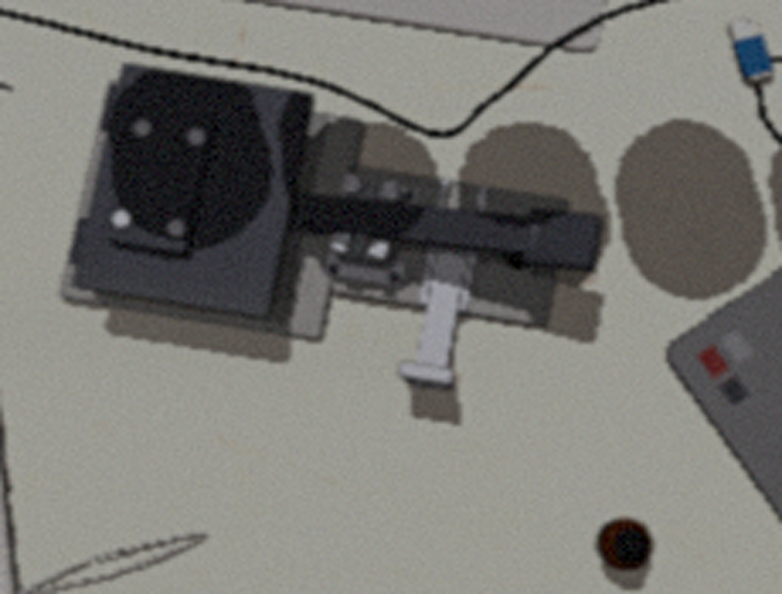

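The top picture shows the flap at px (225,230), the lever running right to its paddle at (337,243), the stop plate at (297,282), and the bottle at (354,335). Station +x is roughly world +y, so the push goes along world +x. Next I refine the frame while raising and turning the tool.

```bash
python3 - <<'E'
from h import *
import cv2
z=np.load("/tmp/top0.npz");W=world("top",z["d"]);Z=W[...,2]
v,u=np.indices(Z.shape)
def pts(m): return W[m][:,:2]
fl=(Z>.062)&(Z<.095)&(u>185)&(u<258)&(v>185)&(v<270)
r=cv2.minAreaRect((pts(fl)*1000).astype(np.float32));print("flap",r, cv2.boxPoints(r).round())
lv=(Z>.07)&(Z<.115)&(u>285)&(u<352)&(v>225)&(v<256)
L=pts(lv);d=cv2.fitLine(L.astype(np.float32),cv2.DIST_HUBER,0,.01,.01).ravel();print("lever",d,np.arctan2(d[1],d[0]),len(L),L[L[:,1]<.262].mean(0),L[:,1].min())
pl=(Z>.06)&(Z<.075)&(u>283)&(u<312)&(v>272)&(v<292);P=pts(pl);print("plate",P.mean(0),P.min(0),P.max(0),len(P))
E
python3 -m crank '[{"z":-4,"turn":0.14},{"z":-4,"turn":0.14},{"z":-4,"turn":0.14},{"turn":0.07}]' 0
```

```text
flap ((527.7900390625, 484.8219299316406), (129.86358642578125, 150.95156860351562), 79.67430877685547) [[442. 434.]
 [590. 407.]
 [614. 535.]
 [465. 562.]]
lever [0.18784024 0.9821996  0.49105585 0.28805992] 1.3818336 847 [0.48395682 0.24692372] 0.2298318119849577
plate [0.40644914 0.33733764] [0.39962105 0.32121772] [0.41448761 0.35469883] 79schema error: expected keys x, y, z, turn
```

```bash
python3 -m crank '[{"x":0,"y":0,"z":-4,"turn":0.14},{"x":0,"y":0,"z":-4,"turn":0.14},{"x":0,"y":0,"z":-4,"turn":0.14},{"x":0,"y":0,"z":0,"turn":0.108}]' 0
```

```text
time: 0.5
tool_pos: [0.21, -0.5908, 0.3593]
tool_rot: [0.006, 0.995, -0.095, 0.002]
contact_force: [0.2, 0.5, 1.9]
gripper_width: 0.335
grasp_force: 0.0
```

```bash
python3 -m crank '[{"x":2.2,"y":-4.4,"z":0,"turn":0},{"x":2.2,"y":-4.4,"z":0,"turn":0},{"x":2.2,"y":-4.4,"z":0,"turn":0},{"x":2.2,"y":-4.4,"z":0,"turn":0},{"x":2.2,"y":-4.4,"z":0,"turn":0}]'
python3 -m crank '[{"x":0,"y":-4.5,"z":0,"turn":0},{"x":0,"y":-4.5,"z":0,"turn":0},{"x":0,"y":-4.5,"z":0,"turn":0},{"x":0,"y":-4.5,"z":0,"turn":0},{"x":0,"y":-4.5,"z":0,"turn":0}]'
```

```text
time: 1.0
tool_pos: [0.359, -0.3912, 0.3508]
tool_rot: [-0.0, 0.996, -0.093, -0.0]
contact_force: [-0.3, -1.1, -0.2]
gripper_width: 0.001
grasp_force: 0.0
time: 1.5
tool_pos: [0.3998, -0.17, 0.3508]
tool_rot: [-0.0, 0.996, -0.093, -0.0]
contact_force: [0.5, -0.0, -0.3]
gripper_width: -0.002
grasp_force: 0.0
```

```bash
python3 -m crank '[{"x":0,"y":-4.5,"z":0,"turn":0},{"x":0,"y":-4.5,"z":0,"turn":0},{"x":0,"y":-4.5,"z":0,"turn":0},{"x":0,"y":-4.5,"z":0,"turn":0},{"x":0,"y":-4.5,"z":0,"turn":0}]'
python3 -m crank '[{"x":-2.7,"y":-4,"z":0,"turn":0},{"x":-2.7,"y":-4,"z":0,"turn":0},{"x":-2.7,"y":-4,"z":0,"turn":0},{"x":-2.7,"y":-4,"z":0,"turn":0},{"x":0,"y":0,"z":0,"turn":0}]'
```

```text
time: 2.0
tool_pos: [0.4413, 0.0511, 0.351]
tool_rot: [0.0, 0.996, -0.093, 0.0]
contact_force: [0.1, -0.1, 0.2]
gripper_width: -0.003
grasp_force: 0.0
time: 2.5
tool_pos: [0.3624, 0.2306, 0.3509]
tool_rot: [-0.001, 0.996, -0.088, -0.001]
contact_force: [0.3, -0.4, 1.3]
gripper_width: -0.0
grasp_force: 0.0
```

```bash
python3 -m crank '[{"x":-0.7,"y":-3.8,"z":2,"turn":0.01},{"x":-0.7,"y":-3.8,"z":3,"turn":0},{"x":-0.7,"y":-3.8,"z":3,"turn":0},{"x":0,"y":0,"z":4.5,"turn":0},{"x":0,"y":0,"z":4.5,"turn":0}]'
python3 -m crank '[{"x":0,"y":0,"z":4.5,"turn":0},{"x":0,"y":0,"z":4.5,"turn":0},{"x":0,"y":0,"z":3.9,"turn":0},{"x":0,"y":0,"z":0,"turn":0},{"x":0,"y":0,"z":0,"turn":0}]'
python3 - <<'E'
from h import *
import cv2
a=[]
for n in("scene","top"):
    p,d=manip.grab_frame(n)
    c=p[200:320,200:380] if n=="scene" else p[170:330,200:400]
    a.append(cv2.resize(c,(390,360),interpolation=2))
cv2.imwrite("pics/d.png",np.hstack(a)[:,:,::-1])
E
```

```text
time: 3.0
tool_pos: [0.3666, 0.3427, 0.1798]
tool_rot: [-0.0, 0.995, -0.097, 0.0]
contact_force: [0.4, 0.0, -0.6]
gripper_width: 0.005
grasp_force: 0.0
time: 3.5
tool_pos: [0.3665, 0.3417, 0.0523]
tool_rot: [0.001, 0.995, -0.098, -0.001]
contact_force: [0.6, 0.3, 0.2]
gripper_width: 0.001
grasp_force: 0.0
```

View pics/d.png

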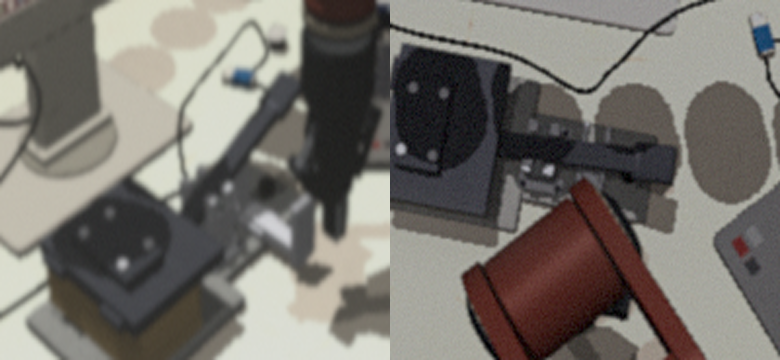

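Scene view shows the shut fingertips (crop 335,215) just in front of the plate (290,245). Now the push.

```bash
python3 -m crank '[{"x":1.0,"y":-0.1,"z":0,"turn":0},{"x":0.8,"y":-0.1,"z":0,"turn":0},{"x":0.6,"y":-0.1,"z":0,"turn":0},{"x":0.6,"y":0,"z":0,"turn":0},{"x":0.6,"y":0,"z":0,"turn":0}]'
python3 -m crank '[{"x":0.6,"y":0,"z":0,"turn":0},{"x":0.6,"y":0,"z":0,"turn":0},{"x":0.6,"y":0,"z":0,"turn":0},{"x":0.4,"y":0,"z":0,"turn":0},{"x":0,"y":0,"z":0,"turn":0}]'
```

```text
time: 4.1
tool_pos: [0.4027, 0.3385, 0.0526]
tool_rot: [-0.0, 0.995, -0.098, -0.0]
contact_force: [-3.2, 0.8, 1.7]
gripper_width: 0.001
grasp_force: 1.2
time: 4.6
tool_pos: [0.4245, 0.3336, 0.0522]
tool_rot: [0.0, 0.995, -0.098, 0.0]
contact_force: [0.3, -0.3, 0.4]
gripper_width: 0.0
grasp_force: 0.0
```

```bash
python3 -m crank '[{"x":0.3,"y":0,"z":0,"turn":0},{"x":0.2,"y":0,"z":0,"turn":0},{"x":0.2,"y":0,"z":0,"turn":0},{"x":0.2,"y":0,"z":0,"turn":0},{"x":0,"y":0,"z":0,"turn":0}]'
python3 -m crank '[{"x":0.2,"y":0,"z":0,"turn":0},{"x":0.1,"y":0,"z":0,"turn":0},{"x":0.1,"y":0,"z":0,"turn":0},{"x":0,"y":0,"z":0,"turn":0}]'
```

```text
time: 5.1
tool_pos: [0.4282, 0.3328, 0.052]
tool_rot: [0.001, 0.995, -0.098, -0.006]
contact_force: [-17.3, 1.8, 10.9]
gripper_width: 0.001
grasp_force: 8.8
time: 5.5
tool_pos: [0.4283, 0.3328, 0.052]
tool_rot: [0.001, 0.995, -0.098, -0.01]
contact_force: [-31.2, 4.7, 20.0]
gripper_width: 0.003
grasp_force: 15.6
```

The force has risen at the hard end of travel. Backing off, lifting and checking.

```bash
python3 -m crank '[{"x":-1.5,"y":0,"z":0,"turn":0},{"x":-3,"y":0,"z":0,"turn":0},{"x":0,"y":0,"z":-4.5,"turn":0},{"x":0,"y":0,"z":-4.5,"turn":0},{"x":-3,"y":3,"z":-4,"turn":0}]'
python3 -m crank '[{"x":0,"y":4,"z":-2,"turn":0},{"x":0,"y":4,"z":0,"turn":0},{"x":0,"y":4,"z":0,"turn":0},{"x":0,"y":0,"z":0,"turn":0}]'
python3 - <<'E'
from h import *
import cv2
p,d=manip.grab_frame("top");W=world("top",d);Z=W[...,2];v,u=np.indices(Z.shape)
pl=(Z>.06)&(Z<.075)&(u>283)&(u<312)&(v>256)&(v<292);P=W[pl][:,:2];print("plate",P.mean(0),len(P))
a=[cv2.resize(p[170:330,200:400],(390,360),interpolation=2)]
p,d=manip.grab_frame("scene");a.append(cv2.resize(p[200:320,200:380],(390,360),interpolation=2))
cv2.imwrite("pics/e.png",np.hstack(a)[:,:,::-1])
E
```

```text
time: 6.0
tool_pos: [0.3646, 0.321, 0.1801]
tool_rot: [-0.001, 0.995, -0.098, 0.002]
contact_force: [-1.1, -0.1, 0.8]
gripper_width: -0.003
grasp_force: 0.0
time: 6.4
tool_pos: [0.3386, 0.1993, 0.1966]
tool_rot: [0.001, 0.995, -0.1, 0.001]
contact_force: [-0.1, -0.6, -0.3]
gripper_width: -0.002
grasp_force: 0.0
plate [0.44326677 0.33083746] 78
```

View pics/e.png

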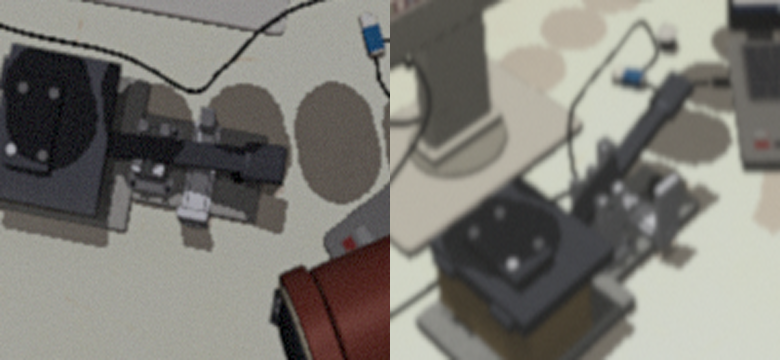

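Top crop shows the plate drawn up beside the board (195,210) and the post out on the far side (207,120), clear of the lever. Moving over the paddle.

```bash
python3 -m crank '[{"x":3.8,"y":-2.4,"z":0,"turn":0},{"x":3.8,"y":-2.4,"z":0,"turn":0},{"x":3.8,"y":-2.4,"z":0,"turn":0},{"x":1.9,"y":-1.1,"z":3,"turn":0},{"x":0,"y":0,"z":3,"turn":0}]'
python3 -m crank '[{"x":0,"y":0,"z":0.8,"turn":0},{"x":0,"y":0,"z":0,"turn":0}]'
```

```text
time: 7.0
tool_pos: [0.489, 0.26, 0.1365]
tool_rot: [-0.001, 0.995, -0.097, 0.002]
contact_force: [-0.1, 0.1, -0.6]
gripper_width: -0.002
grasp_force: 0.0
time: 7.2
tool_pos: [0.484, 0.2581, 0.1263]
tool_rot: [0.001, 0.995, -0.097, -0.002]
contact_force: [-0.1, 0.2, 0.2]
gripper_width: 0.001
grasp_force: 0.0
```

```bash
python3 -m crank '[{"x":0.3,"y":0.5,"z":0.8,"turn":0},{"x":0,"y":0,"z":0.8,"turn":0},{"x":0,"y":0,"z":0.8,"turn":0},{"x":0,"y":0,"z":0.8,"turn":0},{"x":0,"y":0,"z":0.8,"turn":0}]'
python3 -m crank '[{"x":0,"y":0,"z":0.8,"turn":0},{"x":0,"y":0,"z":0.8,"turn":0},{"x":0,"y":0,"z":0.8,"turn":0},{"x":0,"y":0,"z":0.8,"turn":0},{"x":0,"y":0,"z":0,"turn":0}]'
```

```text
time: 7.7
tool_pos: [0.4884, 0.252, 0.0898]
tool_rot: [0.0, 0.995, -0.098, 0.001]
contact_force: [-0.3, -3.6, 5.9]
gripper_width: 0.004
grasp_force: 2.8
time: 8.2
tool_pos: [0.4879, 0.2515, 0.0566]
tool_rot: [0.001, 0.995, -0.098, 0.001]
contact_force: [0.5, -3.6, 4.0]
gripper_width: -0.004
grasp_force: 1.8
```

```bash
python3 -m crank '[{"x":0,"y":0,"z":0.6,"turn":0},{"x":0,"y":0,"z":0.6,"turn":0},{"x":0,"y":0,"z":0.4,"turn":0},{"x":0,"y":0,"z":0.3,"turn":0},{"x":0,"y":0,"z":0,"turn":0}]'
python3 -m crank '[{"x":0,"y":0,"z":0.2,"turn":0},{"x":0,"y":0,"z":0.2,"turn":0},{"x":0,"y":0,"z":0.1,"turn":0},{"x":0,"y":0,"z":0,"turn":0}]'
```

```text
time: 8.7
tool_pos: [0.4884, 0.253, 0.0388]
tool_rot: [-0.001, 0.995, -0.098, 0.001]
contact_force: [-0.5, -0.4, 3.6]
gripper_width: 0.0
grasp_force: 2.1
time: 9.1
tool_pos: [0.4887, 0.2537, 0.0344]
tool_rot: [-0.002, 0.995, -0.098, 0.001]
contact_force: [-0.4, 0.8, 4.9]
gripper_width: 0.003
grasp_force: 2.7
```

```bash
python3 -m crank '[{"x":0,"y":0,"z":0.1,"turn":0},{"x":0,"y":0,"z":0.1,"turn":0},{"x":0,"y":0,"z":0.1,"turn":0},{"x":0,"y":0,"z":0,"turn":0}]'
python3 -m crank '[{"x":0,"y":0,"z":0.1,"turn":0},{"x":0,"y":0,"z":0.1,"turn":0},{"x":0,"y":0,"z":0,"turn":0}]'
```

```text
time: 9.5
tool_pos: [0.489, 0.254, 0.0325]
tool_rot: [-0.002, 0.995, -0.098, 0.002]
contact_force: [-2.0, 1.0, 11.1]
gripper_width: 0.004
grasp_force: 5.4
time: 9.8
tool_pos: [0.4893, 0.2542, 0.032]
tool_rot: [-0.002, 0.995, -0.098, 0.001]
contact_force: [-6.9, -0.5, 20.4]
gripper_width: 0.001
grasp_force: 9.8
```

```bash
python3 -m crank '[{"x":0,"y":0,"z":0,"turn":0},{"x":0,"y":0,"z":0,"turn":0},{"x":0,"y":0,"z":0,"turn":0}]'
python3 - <<'E'
from h import *
import cv2
p,d=manip.grab_frame("top");W=world("top",d)
F=np.array([.510,.374]);ex=np.array([.185,.983]);ey=np.array([-.983,.185])
R=W[...,:2]-F;sx=R@ex;sy=R@ey;Z=W[...,2]
for a in range(30,170,15):
    m=(abs(sx-a/1000)<.004)&(sy<-.02)&(sy>-.075)&(Z>.03)|(abs(sx-a/1000)<.004)&(sy>.04)&(sy<.072)&(Z>.03)
    print(a,m.sum(),np.median(Z[m]) if m.any() else None)
a=[cv2.resize(p[170:330,200:400],(390,360),interpolation=2)]
p,d=manip.grab_frame("scene");a.append(cv2.resize(p[200:320,200:380],(390,360),interpolation=2))
cv2.imwrite("pics/f.png",np.hstack(a)[:,:,::-1])
E
```

```text
time: 10.1
tool_pos: [0.4893, 0.2542, 0.032]
tool_rot: [-0.002, 0.995, -0.098, 0.001]
contact_force: [-6.5, 0.3, 19.3]
gripper_width: -0.002
grasp_force: 9.7
30 0 None
45 0 None
60 154 0.10935978294800436
75 144 0.10416462252622427
90 143 0.09946959076545003
105 137 0.09450446087089681
120 138 0.09072313551203853
135 135 0.08597969305179676
150 130 0.08106129732124179
165 123 0.0743284346658476
```

View pics/f.png

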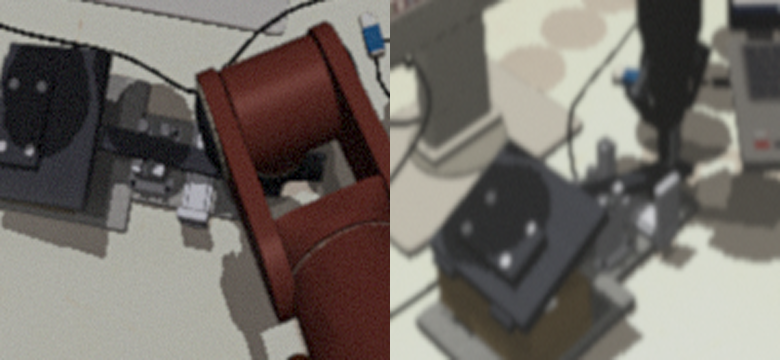

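Fingertips hold the paddle down (scene crop 670,160) with about 19 N. The flap is tilted about 0.32 rad and the lever is still in its cheeks.

```bash
python3 -c "
from plant import manip
print(manip.job_done())"
```

```text
the job is handed in; nothing more can be done
None
```

The dish box is open: I slid the stop to the end of its travel, clear of the lever, then pressed the lever down onto its rest and handed in with the arm still holding it (about 19 N); the flap is raised about 0.32 rad and the lever is still on its fulcrum.

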